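# Drop a dried-out marker into the lever bin and ease the lid shut

## Task

The dried-out marker waits on the ramp behind the yellow lid of the blue scrap bin. Press the bin's red lever all the way down with the fingertips so that the lid lifts and the marker rolls into the bin, then let the lever up slowly so that the lid comes down gently and closes without slamming. Work only through the lever: do not touch the lid or the marker, and leave everything else on the table where it is.

Things in the scene. Friction and masses are not known exactly. Their poses are not given: they have to be found in the camera images.
- scrap_bin: blue metal scrap bin fixed to the table. Origin on the table under the lid hinge, at the near side, mid width; x points level from the lever through the bin to the ramp, y to the left, z up. Inside: x 16 to 98, y -80 to 80, z 6 to 140 mm. From x 100, z 140 a ramp rises at 35 degrees to x 170, z 190 mm. Axle brackets reach forward to x -23 mm
- lever_pad (a point): centre of the top of the red lever pad (38 mm along the bin's x, 36 mm wide) in front of the bin. At rest, sloping 0.38 rad down towards the bin, it is at x -109, z 133 mm in the bin's frame; fully pressed at x -107, z 44 mm. It swings about a level axle along y at x -5, z 85 mm (radius 115 mm), so a straight vertical push stays on the pad
- lever (a joint): lever angle, rad: 0 at rest (pad up, lid shut), grows as the pad is pressed down, stop at 0.8. Pressing takes about 1 to 3 N at the pad. Nothing holds it down: let go, and the lid's weight swings it back and the lid slams. Returning faster than 1.6 rad/s (pad rising at about 0.18 m/s) counts as slamming; a hand rising at 0.05 m/s is gentle
- lid: yellow lid, 97 mm (x) by 168 mm (y), 5 mm thick, with an upright strip 15 mm high along its far edge that holds the marker back. Origin on its hinge, near side of the bin, 145 mm above the table. A brass rod on the left joins it to the lever: its far edge lifts by the lever's angle. The marker rolls in by itself once the lid is open 0.15 to 0.3 rad
- marker: white and black marker pen, 135 mm long, 17 mm thick, lying across the ramp (along the bin's y) just behind the strip on the lid's far edge; origin at mid length on its underside
- pot_1: orange pigment pot with a white lid, 56 mm wide, 55 mm high, loose; origin at the centre of its underside; leave alone
- pot_4: teal pigment pot with a teal lid, 56 mm wide, 61 mm high, loose; origin at the centre of its underside; leave alone
- sanding_block: brown cork sanding block 44x70x26 mm, loose; origin at the centre of its underside; leave alone

How it is judged:
By the outcome, as a careful person would: the job done as asked, in the order asked, and still so for the second after the job is handed in, with the robot touching nothing.
It also fails if it takes over 38 s, if anything falls off the work surface, if the arm or the gripper's body presses on something with over 40 N, if the wrist force passes 120 N, or if a joint passes its speed limit or range.

## Robot

A 6-joint arm with a two-finger parallel gripper is mounted at the origin on the work surface; the furniture and walls round the work are solid. World frame = base frame: x ahead of the robot, y to its left, z up, the work surface at z = 0. Lengths are in m, angles in degrees, forces in N, time in s.
With the tool pointing down it reaches from about 0.375 to 0.9 m from the base axis. Payload 3.1 kg.
Tool frame: the origin (TCP) lies at the very end of the fingers, on their centre line; the grasp point (between the pads) lies 19 mm behind it; z points along the fingers, y is the line along which they close (so a half turn about z gives the same grasp; the last joint's range is limited). The gripper opens to 87 mm and grips with 3 to 60 N. Pads are 19 mm wide; open, the fingers measure 117 mm over their backs; the gripper's body (75 mm by 190 mm) begins 51 mm behind the grasp point.
Start: joints at [57.897, 30.224, 82.088, -0, 67.689, -10.227], TCP at [0.233, 0.58, 0.199] pointing down, gripper open.
Joint ranges: [-176.69, 176.69], [-43.24, 126.21], [12.49, 139.97], [-82, 262], [0, 151.66], [-163.58, 163.58]. Speed limits (degrees/s): [159.86, 159.86, 180, 180, 180, 180].

## Interface

Orientations are given as a 3x3 rotation matrix whose columns are the frame's x, y, z axes.
In Python, from rig import * gives the robot as it stands.
- The arm moves only by the tool jog_arm, never from a script. Its arguments are lists of equal length, an entry for each row: "delta_pos": the shift along the world's x, y, z in cm, a list of three; "turn": the turn about the world's z in degrees; "grip": the closure, from 0 (fully open) to 1 (shut). In form: {"delta_pos": [[x, y, z], ...], "turn": [turn, ...], "grip": [grip, ...]}. A call has 1 to 12 rows; each row is the pose to reach, as a shift and turn from the pose commanded when the call began; what a row does not reach only later rows make up. A row lasts 1/8 s, in which the tool goes at most 62.5 mm and 10.7 degrees, less where a joint would pass 70% of its speed; a pose out of reach is approached as far as the arm can. A call with a gripper value outside its range is refused whole. The fingers move at their own pace and stop on an object; the grip force is fixed at half the most. Time passes only in rows, so rows that repeat a pose let the fingers close. It gives the time, the measured TCP pose, the force, the opening and the grip force at its end, in the units of the state.
- read_state(): the state, without advancing time (a new reading comes with each control period).
- capture(name): name is "side" or "top" or "wrist"; returns a dict with "color" (420x560x3 uint8, blue, green, red), "fovy" (degrees; the focal length in pixels is half the picture's height over the tangent of half this angle, whatever the lens; pixels are square), "cx", "cy" (the principal point, pixels), "k1" (the pictures are not rectified: a ray, as slopes to the right and down, at radius r is drawn at 1 + k1 r^2 times it, then the intrinsics apply), "camera_from_world" (4x4, takes a point from world to camera coordinates). Camera axes: x right, y up, looking along -z (the intrinsics and any distortion apply to the point x, -y, -z); pixel columns grow to the right and rows downward; lengths in m; the calibration is good to about 2 mm. A picture is of the moment at which its call begins. There is no depth.
- hand_in(): hands the job in; it is judged then, once.
The state is a dict: "time_s": time; "joint_positions": joint angles; "qvel": joint speeds; "tau": joint torques, N m; "position": TCP position; "tcp_rot": TCP orientation; "force": force on the tool from outside, world axes, zero at the start; "moment": the same for the moment, N m; "opening": opening from 0.0 (shut) to 1.0 (fully open); "grasp_force": force on a finger pad.
Only numpy, scipy, OpenCV 4.12 (cv2) and the standard library are available. Lean on these libraries where they do the work, as an engineer would, in place of code of your own. Each camera call takes 0.05 s, during which the arm holds its last target. There are 200 camera calls.

## Working session

There is one attempt and no reset: what is moved stays moved. The work goes in short steps, Python scripts to look and compute and a tool call to move; the robot and the scene stay as the last step left them, time stands still between calls to the robot, and variables do not carry over. Pictures are saved under pics/ and viewed, at most 10 in all, crops included, and the job is handed in when it is done.

Besides the shell and the picture viewer there is one more tool, called after "Request:" as a command line: name --pt "numbers of a row" for each row, then --argument value for the rest. jog_arm: Moves the arm, as the interface text tells. Its arguments: {"type":"object","properties":{"delta_pos":{"type":"array"},"turn":{"type":"array"},"grip":{"type":"array"}},"required":["delta_pos","turn","grip"]}

```bash
mkdir -p pics; cat > h.py <<'E'
from rig import *
import numpy as np, cv2
def ray(c,u,v):
    h=c["color"].shape[0]; f=h/2/np.tan(np.radians(c["fovy"])/2)
    d=np.array([(u-c["cx"])/f,(v-c["cy"])/f]); s=d.copy()
    for _ in range(20): s=d/(1+c["k1"]*(s@s))
    T=np.array(c["camera_from_world"]); R=T[:3,:3]
    return -R.T@T[:3,3], R.T@np.array([s[0],-s[1],-1])
def onz(c,u,v,z):
    o,d=ray(c,u,v); return o+d*(z-o[2])/d[2]
def proj(c,p):
    h=c["color"].shape[0]; f=h/2/np.tan(np.radians(c["fovy"])/2)
    T=np.array(c["camera_from_world"]); q=T[:3,:3]@np.array(p)+T[:3,3]
    s=np.array([q[0],-q[1]])/-q[2]; s=s*(1+c["k1"]*(s@s)); return s*f+[c["cx"],c["cy"]]
E
python3 - <<'E'
from h import *
import pickle
for n in ("top","side"):
    c=capture(n); pickle.dump(c,open(n+".pkl","wb")); cv2.imwrite(f"pics/{n}1.png",c["color"])
    hsv=cv2.cvtColor(c["color"],cv2.COLOR_BGR2HSV)
    H,S,V=cv2.split(hsv)
    for nm,m in (("red",((H<6)|(H>174))&(S>150)&(V>60)),("yellow",(H>20)&(H<33)&(S>120)&(V>80)),("blue",(H>100)&(H<125)&(S>100))):
        k,l,st,ce=cv2.connectedComponentsWithStats(m.astype(np.uint8))
        for i in range(1,k):
            if st[i,4]>60:
                r=cv2.minAreaRect(np.argwhere(l==i)[:,::-1].astype(np.float32))
                print(n,nm,st[i],ce[i].round(1),cv2.boxPoints(r).round().tolist())
s=read_state(); print(s["time_s"],s["position"],s["force"],s["opening"])
E
```

```text
top red [173 225  19  18 218] [181.6 234.3] [[171.0, 237.0], [179.0, 224.0], [192.0, 231.0], [185.0, 245.0]]
top yellow [187 148  55  25 156] [211.1 158.5] [[187.0, 150.0], [188.0, 146.0], [243.0, 168.0], [241.0, 172.0]]
top blue [ 114    0  102   39 2873] [172.1  15.5] [[114.0, 0.0], [215.0, 0.0], [215.0, 38.0], [114.0, 38.0]]
top blue [ 274    0  114   42 4078] [325.6  18.3] [[274.0, 41.0], [274.0, 0.0], [387.0, 0.0], [387.0, 41.0]]
top blue [   88    36   168   183 11046] [156.6  94.5] [[71.0, 110.0], [141.0, 9.0], [298.0, 117.0], [229.0, 218.0]]
top blue [  273    49   126    95 10286] [335.8  98.8] [[270.0, 61.0], [386.0, 43.0], [401.0, 142.0], [285.0, 160.0]]
top blue [165 299  47  40 236] [186.6 316.9] [[165.0, 302.0], [168.0, 297.0], [213.0, 334.0], [210.0, 339.0]]
side red [365  20   6  35 104] [367.5  36.9] [[365.0, 54.0], [366.0, 20.0], [370.0, 20.0], [368.0, 54.0]]
side red [335  28   6  28 120] [337.5  41.1] [[335.0, 28.0], [340.0, 28.0], [340.0, 55.0], [335.0, 55.0]]
side red [200 143  40  28 937] [218.8 156.2] [[200.0, 143.0], [239.0, 143.0], [239.0, 170.0], [200.0, 17
[... 201 characters left out ...]
[359.0, 209.0], [284.0, 238.0]]
side blue [451 188  24  69 765] [462.3 223.8] [[444.0, 252.0], [467.0, 188.0], [483.0, 193.0], [460.0, 257.0]]
side blue [192 205  26  12  69] [205.3 210.2] [[191.0, 213.0], [217.0, 204.0], [218.0, 208.0], [192.0, 216.0]]
side blue [ 351  234  101   51 4075] [403. 259.] [[349.0, 274.0], [355.0, 230.0], [455.0, 243.0], [449.0, 287.0]]
side blue [ 478  237   82  126 6443] [523.2 296. ] [[456.0, 296.0], [498.0, 234.0], [599.0, 302.0], [557.0, 365.0]]
side blue [  367   316   175   104 13456] [447.3 371.9] [[367.0, 419.0], [367.0, 316.0], [541.0, 316.0], [541.0, 419.0]]
0.1 [0.23247014 0.57940283 0.19786813] [-0.05190391 -0.31917495  0.32861067] 0.9974919870226752
```

View pics/top1.png

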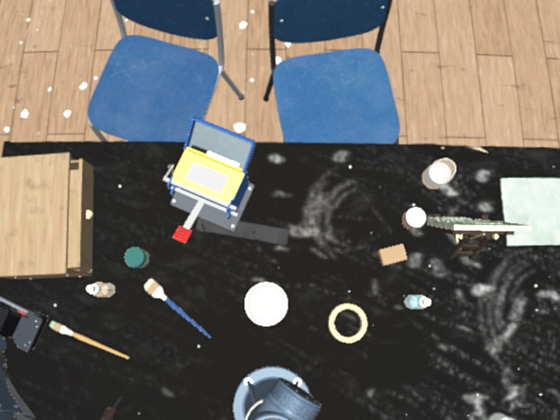

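View pics/side1.png

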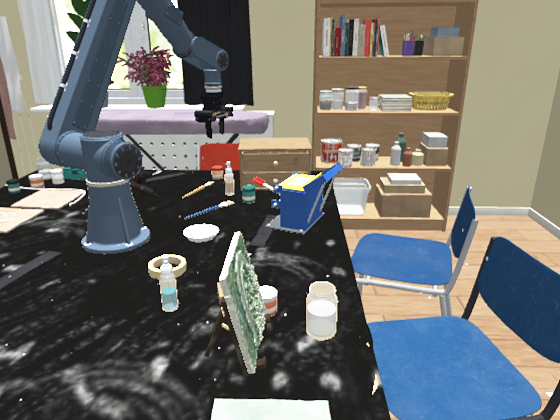

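```bash
python3 - <<'E'
from h import *
import pickle
from scipy.spatial.transform import Rotation as Ro
c=pickle.load(open("top.pkl","rb")); s=pickle.load(open("side.pkl","rb"))
p=onz(c,181.6,234.3,.133); print("pad",p, "side proj",proj(s,p))
H,S,V=cv2.split(cv2.cvtColor(c["color"],cv2.COLOR_BGR2HSV))
m=((H>18)&(H<36)&(S>50)&(V>120)).astype(np.uint8); m[:, :160]=0;m[:,260:]=0;m[:140]=0;m[225:]=0
m=cv2.morphologyEx(m,cv2.MORPH_CLOSE,np.ones((9,9)))
k,l,st,ce=cv2.connectedComponentsWithStats(m); i=1+st[1:,4].argmax()
b=cv2.boxPoints(cv2.minAreaRect(np.argwhere(l==i)[:,::-1].astype(np.float32))); print(st[i],b)
for q in b: print(onz(c,*q,.147).round(4))
L=onz(c,*b.mean(0),.147); d=L-p; print("lid",L,np.hypot(*d[:2]),"yaw",np.degrees(np.arctan2(d[1],d[0])))
hs=cv2.cvtColor(s["color"],cv2.COLOR_BGR2HSV);H,S,V=cv2.split(hs)
r=(((H<8)|(H>172))&(S>120)).astype(np.uint8); r[:,:245]=0;r[:,280:]=0;r[:172]=0;r[200:]=0
print("side red",np.argwhere(r)[:,::-1].mean(0),r.sum())
print("teal",onz(c,137,257,.06))
st=read_state(); R=np.array(st["tcp_rot"]); print(R.round(3))
cv2.imwrite("pics/crops.png",np.hstack([cv2.resize(c["color"][110:260,130:280],(400,400),interpolation=cv2.INTER_CUBIC),cv2.resize(s["color"][130:250,230:350],(400,400),interpolation=cv2.INTER_CUBIC)]))
E
```

```text
pad [0.43925398 0.23528665 0.133     ] side proj [257.22530114 179.52909907]
[ 172  146   72   57 1653] [[169.3459  178.30354]
 [183.82118 143.92473]
 [245.91765 170.0706 ]
 [231.44237 204.44942]]
[0.5815 0.2714 0.147 ]
[0.6744 0.2388 0.147 ]
[0.605  0.0752 0.147 ]
[0.5147 0.1097 0.147 ]
lid [0.59320174 0.17309714 0.147     ] 0.16603448163227283 yaw -21.99698795976894
side red [258.04225352 180.35211268] 71
teal [0.38636527 0.36805155 0.06      ]
[[-0.928  0.373 -0.001]
 [ 0.373  0.928 -0.002]
 [ 0.    -0.002 -1.   ]]
```

View pics/crops.png

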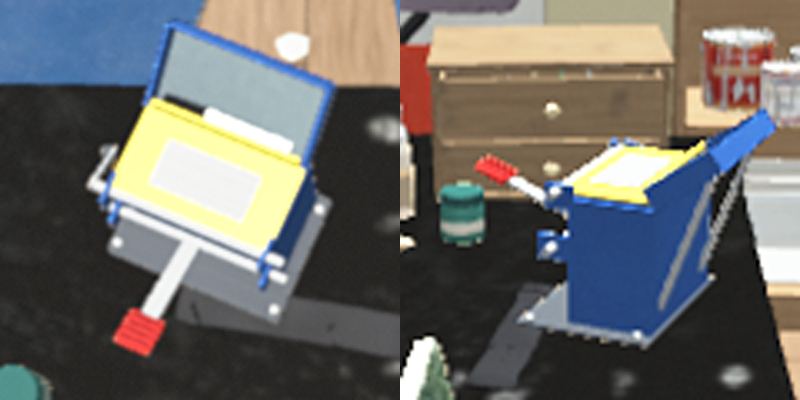

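The top view shows the pad at (182,234) and the lid centre at (208,174). Together they give a bin yaw of about -22°, which the gripper already matches. The side view agrees on the pad within 1 px, at (258,180). The way there is clear if I swing round the drawer cabinet.

Request:
jog_arm --pt "0 0 2" --pt "0.5 -3 4" --pt "1 -7 5" --pt "2 -12 5" --pt "3 -17 5" --pt "4 -22 5" --pt "6 -25 5" --pt "9 -28 5" --pt "13 -31 5" --pt "17 -33 4" --pt "20 -34.2 3" --pt "20.1 -34.2 2" --turn '[0,0,0,0,0,0,0,0,0,0,0,0]' --grip '[1,1,1,1,1,1,1,1,1,1,1,1]'

```text
time_s: 1.6
position: [0.4359, 0.2371, 0.2181]
tcp_rot: [[-0.927, 0.375, 0.001], [0.375, 0.927, 0.0], [-0.001, 0.0, -1.0]]
force: [-1.2, -0.4, 0.1]
opening: 0.003
grasp_force: 0.0
```

```bash
python3 - <<'E'
from h import *
s=read_state(); P=np.array(s["position"]); print(s["time_s"],P,s["force"],s["opening"])
w=capture("wrist"); t=capture("top"); sd=capture("side")
for n,c in (("w",w),("t",t),("s",sd)):
    H,S,V=cv2.split(cv2.cvtColor(c["color"],cv2.COLOR_BGR2HSV)); m=(((H<6)|(H>174))&(S>150)&(V>60))
    k,l,st,ce=cv2.connectedComponentsWithStats(m.astype(np.uint8))
    for i in range(1,k):
        if st[i,4]>50: print(n,st[i],ce[i],onz(c,*ce[i],.133))
    print(n,"tip",proj(c,P),"pad",proj(c,[.439,.235,.133]))
cv2.imwrite("pics/w2.png",np.hstack([cv2.resize(w["color"],(400,300)),cv2.resize(sd["color"][110:230,210:370],(400,300))]))
E
```

```text
1.6 [0.43585405 0.23706984 0.21808057] [-1.18578319 -0.44728284  0.09512908] 0.002518831993371883
w [ 259  194   40   34 1114] [278.44075404 209.57450628] [0.44022626 0.23511436 0.133     ]
w tip [278.37569558 238.37260449] pad [277.83005624 208.44196786]
t [ 10 311  18  19  79] [ 20.56962025 319.53164557] [0.21553225 0.63938075 0.133     ]
t tip [173.71044143 230.6500952 ] pad [181.70764282 234.4010017 ]
s [365  20   6  35 114] [367.45614035  36.92982456] [ -6.76231881 -49.92984497   0.133     ]
s [335  28   6  28 117] [337.4957265   41.14529915] [-2.73026383e+01 -3.16950740e+02  1.33000000e-01]
s [200 143  40  28 942] [218.86305732 156.21125265] [0.24577694 0.57369927 0.133     ]
s [252 177  13   9  62] [258.19354839 180.56451613] [0.44371229 0.22286467 0.133     ]
s tip [255.81845613 156.08721409] pad [257.14770207 179.55204777]
```

View pics/w2.png

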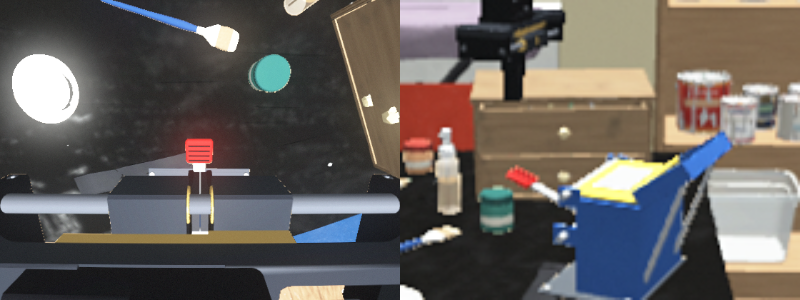

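The wrist view puts the pad at (278,210), which is (0.440, 0.235), under the closed fingertips; the side view shows the tips above it at (256,156). Next I press straight down.

Request:
jog_arm --pt "0 0 -1.5" --pt "0 0 -3.5" --pt "0 0 -5.5" --pt "0 0 -6.5" --pt "0 0 -7.2" --pt "0 0 -7.8" --pt "0 0 -8.4" --pt "0 0 -9" --pt "0 0 -9.6" --pt "0 0 -10.2" --pt "0 0 -10.8" --pt "0 0 -11.4" --turn '[0,0,0,0,0,0,0,0,0,0,0,0]' --grip '[1,1,1,1,1,1,1,1,1,1,1,1]'

```text
time_s: 3.25
position: [0.4337, 0.238, 0.1044]
tcp_rot: [[-0.928, 0.372, -0.0], [0.372, 0.928, 0.0], [0.0, -0.0, -1.0]]
force: [-0.4, -0.5, 2.4]
opening: 0.007
grasp_force: 0.7
```

Request:
jog_arm --pt "0 0 -0.7" --pt "0 0 -1.4" --pt "0 0 -2.1" --pt "0 0 -2.8" --pt "0 0 -3.5" --pt "0 0 -4.2" --pt "0 0 -4.9" --pt "0 0 -5.3" --turn '[0,0,0,0,0,0,0,0]' --grip '[1,1,1,1,1,1,1,1]'

```text
time_s: 4.25
position: [0.4341, 0.2379, 0.0513]
tcp_rot: [[-0.928, 0.372, 0.0], [0.372, 0.928, -0.0], [-0.0, -0.0, -1.0]]
force: [-0.0, -0.4, 1.1]
opening: 0.005
grasp_force: 0.7
```

Request:
jog_arm --pt "0 0 -0.3" --pt "0 0 -0.5" --pt "0 0 -0.6" --pt "0 0 -0.6" --turn '[0,0,0,0]' --grip '[1,1,1,1]'

```text
time_s: 4.75
position: [0.4341, 0.2381, 0.0458]
tcp_rot: [[-0.928, 0.373, 0.001], [0.373, 0.928, 0.0], [-0.0, 0.0, -1.0]]
force: [0.1, 0.1, 1.7]
opening: 0.012
grasp_force: 0.4
```

```bash
python3 - <<'E'
from h import *
t=capture("top"); sd=capture("side")
s=read_state(); print(s["time_s"],s["position"],s["force"])
cv2.imwrite("pics/p3.png",np.hstack([cv2.resize(t["color"][110:260,130:280],(400,400),interpolation=cv2.INTER_CUBIC),cv2.resize(sd["color"][120:240,230:350],(400,400),interpolation=cv2.INTER_CUBIC)]))
E
```

```text
4.85 [0.43406038 0.23811742 0.04587097] [0.68527696 0.06563623 1.28577952]
```

View pics/p3.png

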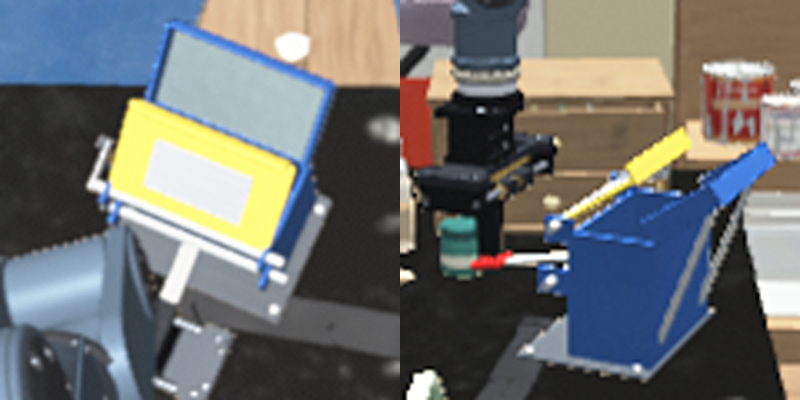

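The lid is wide open in the side crop (620,180) and the ramp is empty, so the marker has rolled in. The force hasn't risen yet, so I keep going to the lever's stop.

Request:
jog_arm --pt "0 0 -0.15" --pt "0 0 -0.3" --pt "0 0 -0.3" --turn '[0,0,0]' --grip '[1,1,1]'

```text
time_s: 5.22
position: [0.4337, 0.238, 0.0426]
tcp_rot: [[-0.928, 0.373, -0.0], [0.373, 0.928, -0.0], [0.0, -0.0, -1.0]]
force: [0.3, 0.8, 0.6]
opening: 0.003
grasp_force: 0.4
```

Request:
jog_arm --pt "0 0 -0.1" --pt "0 0 -0.2" --pt "0 0 -0.3" --pt "0 0 -0.3" --turn '[0,0,0,0]' --grip '[1,1,1,1]'

```text
time_s: 5.72
position: [0.4337, 0.238, 0.0396]
tcp_rot: [[-0.928, 0.373, -0.0], [0.373, 0.928, -0.0], [0.0, -0.0, -1.0]]
force: [-0.2, -0.6, 1.8]
opening: 0.01
grasp_force: 0.4
```

Request:
jog_arm --pt "0 0 -0.1" --pt "0 0 -0.2" --pt "0 0 -0.3" --pt "0 0 -0.3" --turn '[0,0,0,0]' --grip '[1,1,1,1]'

```text
time_s: 6.22
position: [0.4337, 0.238, 0.0366]
tcp_rot: [[-0.928, 0.373, -0.0], [0.373, 0.928, -0.0], [0.0, -0.0, -1.0]]
force: [0.0, 0.3, 0.8]
opening: 0.001
grasp_force: 0.4
```

```bash
python3 - <<'E'
from h import *
sd=capture("side"); w=capture("wrist")
print([read_state()["force"].tolist() if 0 else np.round(read_state()["force"],2)])
cv2.imwrite("pics/p4.png",np.hstack([cv2.resize(sd["color"][150:220,240:310],(400,400),interpolation=cv2.INTER_CUBIC),cv2.resize(w["color"][130:330,178:378],(400,400),interpolation=cv2.INTER_CUBIC)]))
E
```

```text
[array([0.17, 0.25, 0.21])]
```

View pics/p4.png

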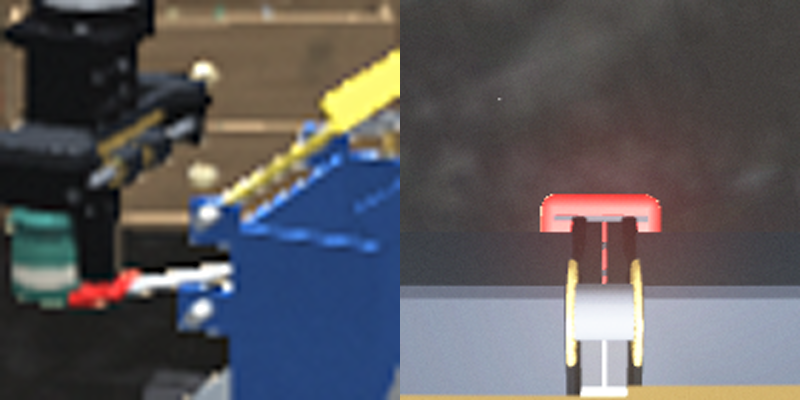

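Both views still show the tips on the pad, with the lid wide open and no stop force yet. I'll go lower in small steps until the force rises.

Request:
jog_arm --pt "0 0 -0.15" --pt "0 0 -0.3" --pt "0 0 -0.45" --pt "0 0 -0.5" --pt "0 0 -0.5" --turn '[0,0,0,0,0]' --grip '[1,1,1,1,1]'

```text
time_s: 6.95
position: [0.4337, 0.238, 0.0317]
tcp_rot: [[-0.928, 0.373, -0.0], [0.373, 0.928, -0.0], [0.0, -0.0, -1.0]]
force: [-0.1, 0.5, 0.7]
opening: 0.009
grasp_force: 0.4
```

```bash
python3 - <<'E'
from h import *
c=capture("side"); w=capture("wrist")
a=np.radians(-22); ex=np.array([np.cos(a),np.sin(a),0]); ey=np.array([-ex[1],ex[0],0]); O=np.array([.440,.235,0])+.109*ex
f=lambda x,y,z:O+ex*x+ey*y+np.array([0,0,z])
for th in (0,.6,.7,.8,.9):
    t0=.38+.035-th   # lever radius line approx
    A=np.arctan2(.048,.104)-th
    print(th,"lidcorner",proj(c,f(.097*np.cos(th),-.084,.145+.097*np.sin(th))).round(1),"hinge",proj(c,f(0,-.084,.145)).round(1),"pad",proj(c,f(-.005-.115*np.cos(A),0,.085+.115*np.sin(A))).round(1), "padz",.085+.115*np.sin(A))
H,S,V=cv2.split(cv2.cvtColor(c["color"],cv2.COLOR_BGR2HSV))
y=((H>18)&(H<36)&(S>90)&(V>120)); y[:,:290]=0; y[:,350:]=0; y[:150]=0; y[215:]=0
p=np.argwhere(y)[:,::-1]; print("yellow",p[p[:,0].argmax()],p[p[:,1].argmin()],p[p[:,0].argmin()])
r=(((H<8)|(H>172))&(S>120)); r[:,:245]=0;r[:,280:]=0;r[:180]=0;r[215:]=0
q=np.argwhere(r)[:,::-1]; print("red",q.mean(0),q.min(0),q.max(0))
print("tip",proj(c,read_state()["position"]))
cv2.imwrite("pics/p5.png",np.hstack([cv2.resize(c["color"][150:230,250:350],(500,400),interpolation=cv2.INTER_CUBIC),cv2.resize(w["color"][160:300,228:333],(300,400),interpolation=cv2.INTER_CUBIC)]))
E
```

```text
0 lidcorner [303.  190.5] hinge [275.5 186.8] pad [257.3 179.5] padz 0.13319169040810092
0.6 lidcorner [298.3 173.5] hinge [275.5 186.8] pad [255.5 197. ] padz 0.06581698868675138
0.7 lidcorner [296.6 170.9] hinge [275.5 186.8] pad [256.2 200. ] padz 0.054592835999975386
0.8 lidcorner [294.7 168.5] hinge [275.5 186.8] pad [257.1 203. ] padz 0.04367250164461555
0.9 lidcorner [292.6 166.3] hinge [275.5 186.8] pad [258.3 205.8] padz 0.033165097991768054
yellow [315 159] [310 156] [290 175]
red [257.5625     201.72916667] [252 198] [264 205]
tip [256.32156997 205.86946926]
```

View pics/p5.png

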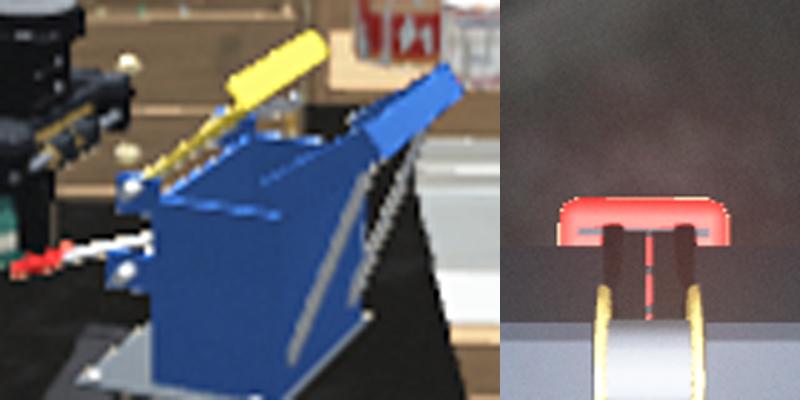

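The lid corner is near (296,170) and the red centroid at (257.6,201.7), so the lever is at about 0.72–0.75 rad, not yet at the stop. I continue slowly.

Request:
jog_arm --pt "0 0 -0.15" --pt "0 0 -0.3" --pt "0 0 -0.45" --pt "0 0 -0.5" --pt "0 0 -0.5" --turn '[0,0,0,0,0]' --grip '[1,1,1,1,1]'

```text
time_s: 7.68
position: [0.4337, 0.238, 0.0267]
tcp_rot: [[-0.928, 0.373, -0.0], [0.373, 0.928, -0.0], [0.0, -0.0, -1.0]]
force: [0.1, -0.6, 1.0]
opening: 0.009
grasp_force: 0.3
```

```bash
cat > m.py <<'E'
from h import *
c=capture("side")
H,S,V=cv2.split(cv2.cvtColor(c["color"],cv2.COLOR_BGR2HSV))
y=((H>18)&(H<36)&(S>90)&(V>120)); y[:,:290]=0; y[:,350:]=0; y[:150]=0; y[215:]=0
p=np.argwhere(y)[:,::-1]; print("yellow",p.mean(0),p[p[:,0].argmax()],p[p[:,1].argmin()])
r=(((H<8)|(H>172))&(S>120)); r[:,:245]=0;r[:,280:]=0;r[:165]=0;r[215:]=0
q=np.argwhere(r)[:,::-1]; print("red",q.mean(0),q.min(0),q.max(0),len(q))
s=read_state(); print(s["time_s"],np.round(s["position"],4),np.round(s["force"],2),np.round(s["moment"],2))
E
python3 m.py
```

```text
yellow [302.15       165.27727273] [315 159] [310 155]
red [257.64583333 203.14583333] [252 200] [264 206] 48
7.725 [0.4337 0.238  0.0267] [0.95 0.97 0.61] [-0.03 -0.04 -0.05]
```

Request:
jog_arm --pt "0 0 -0.15" --pt "0 0 -0.3" --pt "0 0 -0.4" --pt "0 0 -0.4" --turn '[0,0,0,0]' --grip '[1,1,1,1]'

```text
time_s: 8.22
position: [0.4337, 0.238, 0.0226]
tcp_rot: [[-0.928, 0.373, -0.0], [0.373, 0.928, -0.0], [0.0, -0.0, -1.0]]
force: [-0.0, -1.0, 0.9]
opening: 0.001
grasp_force: 0.3
```

```bash
python3 m.py
```

```text
yellow [301.48953975 164.9539749 ] [314 157] [310 154]
red [257.97826087 204.13043478] [253 200] [263 207] 46
8.275 [0.4337 0.238  0.0226] [-0.11  0.07  0.15] [-0.01 -0.05 -0.11]
```

Request:
jog_arm --pt "0 0 -0.15" --pt "0 0 -0.3" --pt "0 0 -0.4" --pt "0 0 -0.4" --turn '[0,0,0,0]' --grip '[1,1,1,1]'

```text
time_s: 8.78
position: [0.4341, 0.238, 0.0203]
tcp_rot: [[-0.928, 0.372, 0.001], [0.372, 0.928, 0.0], [-0.001, 0.001, -1.0]]
force: [-2.7, -0.8, 14.9]
opening: 0.006
grasp_force: 7.4
```

```bash
python3 m.py
```

```text
yellow [301.32510288 164.81481481] [314 157] [309 154]
red [258.125      204.54166667] [253 201] [264 208] 48
8.825 [0.4342 0.238  0.0203] [-1.51 -2.47 15.51] [-0.34  0.23  0.04]
```

The force jumped to 15 N and the pad stopped moving, so the lever is on its stop. Now I raise the hand at about 0.04 m/s.

Request:
jog_arm --pt "0 0 0.3" --pt "0 0 0.7" --pt "0 0 1.2" --pt "0 0 1.7" --pt "0 0 2.2" --pt "0 0 2.7" --pt "0 0 3.2" --pt "0 0 3.7" --pt "0 0 4.2" --pt "0 0 4.7" --pt "0 0 5.2" --pt "0 0 5.7" --turn '[0,0,0,0,0,0,0,0,0,0,0,0]' --grip '[1,1,1,1,1,1,1,1,1,1,1,1]'

```text
time_s: 10.32
position: [0.4343, 0.238, 0.0762]
tcp_rot: [[-0.928, 0.373, 0.001], [0.373, 0.928, 0.0], [-0.001, 0.0, -1.0]]
force: [0.7, 0.1, 1.0]
opening: 0.004
grasp_force: 0.4
```

```bash
python3 m.py
```

```text
yellow [307.51794872 174.70769231] [320 168] [318 164]
red [256.42307692 189.94230769] [250 188] [263 193] 52
10.375 [0.4345 0.2381 0.0767] [-0.13 -0.22  2.2 ] [-0.13  0.06  0.04]
```

Request:
jog_arm --pt "0 0 0.4" --pt "0 0 0.8" --pt "0 0 1.2" --pt "0 0 1.6" --pt "0 0 2.0" --pt "0 0 2.4" --pt "0 0 2.8" --pt "0 0 3.2" --pt "0 0 3.6" --pt "0 0 4.0" --pt "0 0 4.4" --pt "0 0 4.8" --turn '[0,0,0,0,0,0,0,0,0,0,0,0]' --grip '[1,1,1,1,1,1,1,1,1,1,1,1]'

```text
time_s: 11.88
position: [0.4334, 0.2379, 0.1239]
tcp_rot: [[-0.928, 0.373, -0.001], [0.373, 0.928, -0.0], [0.001, -0.0, -1.0]]
force: [-0.3, -0.1, 0.3]
opening: 0.009
grasp_force: 0.0
```

```bash
python3 m.py
```

```text
yellow [303.33333333 181.01923077] [321 172] [320 172]
red [258.09722222 180.29166667] [252 176] [264 185] 72
11.925 [0.4338 0.2381 0.1243] [-0.18 -0.02  0.59] [0.05 0.03 0.04]
```

Red is back at (258.1,180.3), its rest position. Now I lift clear and check.

Request:
jog_arm --pt "0 0 0.4" --pt "0 0 0.8" --pt "0 0 1.2" --pt "0 0 1.8" --pt "0 0 2.6" --pt "0 0 4" --pt "0 0 6" --pt "0 0 8" --pt "-2 3 10" --pt "-5 8 11" --pt "-6 10 11" --pt "-6 10 11" --turn '[0,0,0,0,0,0,0,0,0,0,0,0]' --grip '[1,1,1,1,1,1,1,1,1,1,1,1]'

```text
time_s: 13.42
position: [0.3731, 0.3392, 0.2347]
tcp_rot: [[-0.929, 0.37, 0.001], [0.37, 0.929, 0.001], [-0.001, 0.001, -1.0]]
force: [0.1, -0.7, -1.0]
opening: 0.005
grasp_force: 0.0
```

```bash
python3 m.py; python3 - <<'E'
from h import *
t=capture("top"); c=capture("side")
cv2.imwrite("pics/p6.png",np.hstack([cv2.resize(t["color"][110:290,100:280],(400,400),interpolation=cv2.INTER_CUBIC),cv2.resize(c["color"][130:250,230:350],(400,400),interpolation=cv2.INTER_CUBIC)]))
E
```

```text
yellow [303.17880795 181.08609272] [321 172] [320 172]
red [258.04225352 180.35211268] [252 176] [264 185] 71
13.475 [0.3736 0.3383 0.2344] [ 1.26 -0.8  -0.23] [ 0.02 -0.02  0.01]
```

View pics/p6.png

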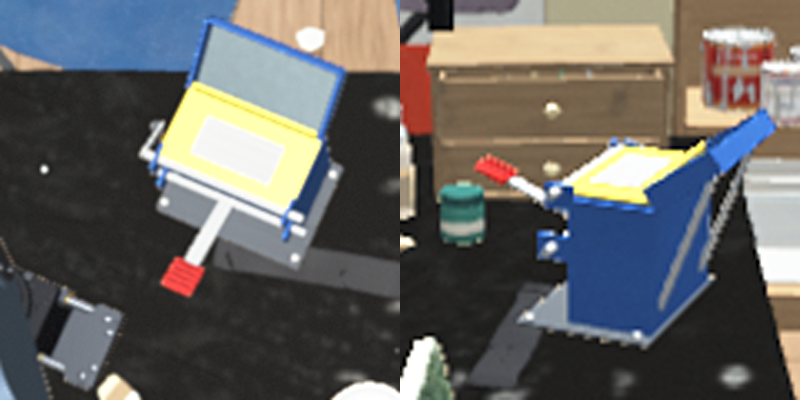

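The lid is shut, the ramp is empty, and the lever is back at rest at (258.0,180.4), the same as before. The pot is where it was and the arm is clear.

```bash
python3 -c "
from rig import *
print(hand_in())"
```

```text
the job is handed in; nothing more can be done
None
```

I pressed the lever to its stop, the marker rolled off the ramp into the bin, and I let the lever up at about 0.04 m/s so the lid closed gently; the job is handed in, at about 13.6 s on the clock.

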